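# Shut the socket set case on the garage bench

## Robot

A 6-joint arm with a two-finger parallel gripper is mounted at the origin on the work surface. World frame = base frame: x ahead of the robot, y to its left, z up, the work surface at z = 0. Lengths are in m, angles in degrees, forces in N, time in s.
With the tool pointing down it reaches from about 0.375 to 0.9 m from the base axis. Payload 3.1 kg.
Tool frame: the origin (TCP) lies between the finger pads; the fingertips stand 11 mm ahead of it and the grasp point (between the pads) lies 8 mm behind it; z points along the fingers, y is the line along which they close (so a half turn about z gives the same grasp; the last joint's range is limited). The gripper opens to 87 mm and grips with 3 to 60 N. Pads are 19 mm wide; open, the fingers measure 117 mm over their backs; the gripper's body (75 mm by 190 mm) begins 51 mm behind the grasp point.
Start: joints at [-10.227, 30.224, 82.088, -0, 67.689, -10.227], TCP at [0.625, 0, 0.234] pointing down, gripper open.
Joint ranges: [-176.69, 176.69], [-43.24, 126.21], [12.49, 139.97], [-82, 262], [0, 151.66], [-163.58, 163.58]. Speed limits (degrees/s): [159.86, 159.86, 180, 180, 180, 180].

## Interface

Orientations are given as a 3x3 rotation matrix whose columns are the frame's x, y, z axes.
In Python, from rig import bot gives the robot as it stands.
- The arm moves only by the tool apply_moves, never from a script. Its argument "steps" is a list that holds one entry, the list of rows, each a list of 7 numbers: the shift along the tool's x, y, z in cm, then the turn, a rotation vector about the tool's x, y, z in degrees, then the gripper command: -1 is shut, 1 is fully open, values between are in proportion. In form: [[[dx, dy, dz, rx, ry, rz, jaw], ...]]. A call has 1 to 20 rows; each row is the pose to reach, as a shift and turn from the pose commanded when the call began, along the tool's axes at that moment; what a row does not reach only later rows make up. A row lasts 1/8 s, in which the tool goes at most 62.5 mm and 10.7 degrees, less where a joint would pass 70% of its speed; a pose out of reach is approached as far as the arm can. A call with a gripper value outside its range is refused whole. The fingers move at their own pace and stop on an object; the grip force is fixed at half the most. Time passes only in rows, so rows that repeat a pose let the fingers close. It gives the time, the measured TCP pose, the force, the opening and the grip force at its end, in the units of the state.
- bot.read_state(): the state, without advancing time (a new reading comes with each control period).
- bot.capture(name): name is "scene" or "side" or "wrist"; returns the picture (420x560x3 uint8, blue, green, red); there is no depth.
- bot.camera_model(name): a dict with "intrinsics" (3x3 intrinsics, pixels), "R" (3x3) and "t" (3): a world point X has camera coordinates R X + t. Camera axes: x right, y down, z forward; pixel columns grow to the right and rows downward; lengths in m; the calibration is good to about 2 mm. A picture is of the moment at which its call begins: read the wrist's pose just before it. camera_model takes no time and is no camera call; for the wrist camera it gives the pose at the moment of the call.
- bot.hand_in(): hands the job in; it is judged then, once.
The state is a dict: "time_s": time; "joint_positions": joint angles; "qvel": joint speeds; "tau": joint torques, N m; "position": TCP position; "tcp_rot": TCP orientation; "force": force on the tool from outside, world axes, zero at the start; "moment": the same for the moment, N m; "opening": opening from 0.0 (shut) to 1.0 (fully open); "grasp_force": force on a finger pad.
Only numpy, scipy, OpenCV 4.12 (cv2) and the standard library are available. Lean on these libraries where they do the work, as an engineer would, in place of code of your own. Each camera call takes 0.05 s, during which the arm holds its last target. There are 200 camera calls.

## Task

Close the open lid of the red socket set case: lower it gently, without slamming it, until it is fully shut, then let go of it. Leave the yellow drill bit case beside it open as it is, and leave the spray can standing where it is.

Things in the scene. Friction and masses are not known exactly. Their poses are not given: they have to be found in the camera images.
- socket_lid (a joint): Lid of the red case of chrome sockets: opening angle in rad, 0 = shut, 1.57 = upright; starts 1.2 to 1.55, stop at 1.9. A hollow red shell, 170 mm from hinge to free edge, 170 mm wide along the hinge, 25 mm thick, 0.25 kg. The hinge is stiff: the lid stays at any angle where it is left, and 1 to 3 N near the free edge closes it. It can be pushed from behind on its flat outer face, over and down.
- socket_hinge (a point): Middle of the red case's hinge line, 45 mm above the case's underside; the case is fixed on a timber block 3 to 55 mm high. y along the hinge, z up. The base reaches 170 mm from it towards -x (its carrying handle 28 mm more) and 85 mm to either side. The shut lid covers that area up to 25 mm above this point. Upright, its outer face looks to +x, 25 mm beyond the hinge line.
- bit_lid (a joint): Lid of the yellow drill bit case, alike but for colour, also on a block, left or right of the red case and at least 20 mm clear of it: opening angle in rad, starts 1.2 to 1.55, is to stay open. The open lids reach up to 275 mm above the bench.
- can_center (a point): Centre (half-way up) of a loose upright spray can with a blue label, 60 mm across and 150 mm high, 0.3 kg, standing on the bench beside or between the cases, at least 70 mm clear of them. It is to stay where it is; z is its axis.
Things that resemble listed ones, but are neither listed nor needed, are in the scene too. There is more than one size of the part that bears can_center; the job needs the largest.

How it is judged (in metres and radians):
At the end, for the whole second after the job is handed in: The red lid is shut to within 0.07 rad (a gap of 12 mm at its free edge) and stays so; the yellow lid is still open by more than 1.05 rad; the can stands upright (within 0.2 rad) within 40 mm of where it was (value of joint socket_lid below 0.07 rad and value of joint bit_lid above 1.05 rad and distance of can_center from where it was at the start of the episode below 0.04 m and angle between can_center's own z axis and vertical below 0.2 rad); the robot touches nothing.
It fails at once if the red lid is slammed (it closes faster than 3 rad/s) (velocity of joint socket_lid below -3 rad/s).
It fails at once if the yellow lid is pushed closed (below 1.05 rad) or back (above 1.75 rad) (value of joint bit_lid below 1.05 rad or value of joint bit_lid above 1.75 rad).
It fails at once if the can is knocked over or shoved more than 40 mm (distance of can_center from where it was at the start of the episode above 0.04 m or angle between can_center's own z axis and vertical above 0.35 rad).
It also fails if it takes over 34 s, if anything falls off the work surface, if the arm or the gripper's body presses on something with over 40 N, if the wrist force passes 120 N, or if a joint passes its speed limit or range.

## Working session

There is one attempt and no reset: what is moved stays moved. The work goes in short steps, Python scripts to look and compute and a tool call to move; the robot and the scene stay as the last step left them, time stands still between calls to the robot, and variables do not carry over. Pictures are saved under pics/ and viewed, at most 10 in all, crops included, and the job is handed in when it is done.

Besides the shell and the picture viewer there is one more tool, called as name([rows], argument=value, ...), one row to a line, values as JSON. apply_moves: Moves the arm, as the interface text tells. Its arguments: {"type":"object","properties":{"steps":{"type":"array","items":{"type":"array","items":{"type":"array","items":{"type":"number"}}}}},"required":["steps"]}

```bash
mkdir -p pics; python3 - <<'E'
from rig import bot
import cv2,numpy as np
for n in("scene","side"):
    cv2.imwrite(f"pics/{n}0.png",bot.capture(n)); m=bot.camera_model(n); print(n,np.round(m["intrinsics"],1).tolist(),np.round(m["R"],3).tolist(),np.round(-np.array(m["R"]).T@m["t"],3))
s=bot.read_state();print(s["time_s"],s["position"],np.round(s["tcp_rot"],3).tolist())
E
```

```text
scene [[453.7, 0.0, 277.9], [0.0, 453.7, 203.7], [0.0, 0.0, 1.0]] [[0.886, 0.464, -0.013], [0.287, -0.57, -0.77], [-0.365, 0.678, -0.638]] [ 0.882 -0.677  0.718]
side [[437.3, 0.0, 275.2], [0.0, 437.3, 211.9], [0.0, 0.0, 1.0]] [[0.994, -0.107, -0.01], [-0.062, -0.489, -0.87], [0.088, 0.866, -0.493]] [ 0.465 -0.698  0.46 ]
0.1 [6.24358481e-01 1.51646918e-04 2.32692231e-01] [[-0.0, 1.0, -0.002], [1.0, 0.0, 0.0], [0.0, -0.002, -1.0]]
```

View pics/scene0.png

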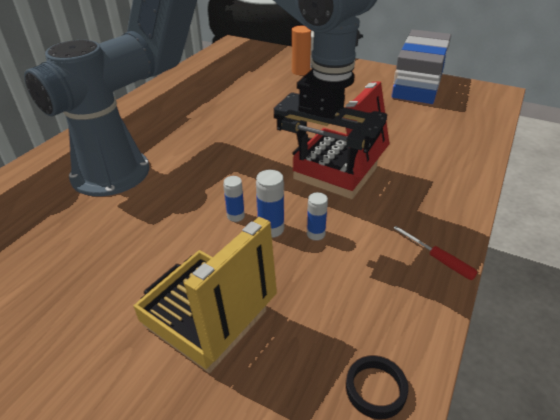

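View pics/side0.png

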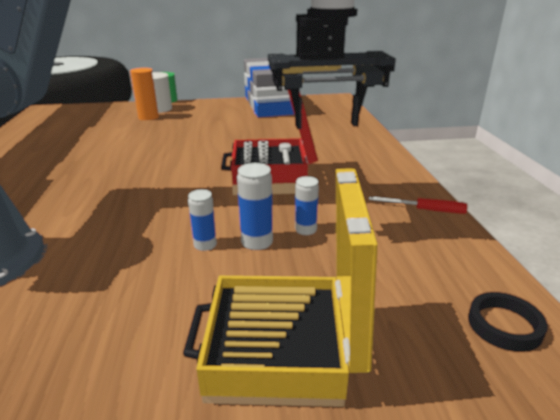

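The scene view shows the red case at about (345,150), the yellow case at (210,300), and three blue-label cans at (234,200), (270,205) and (317,217). The middle can is the largest, so it is the one meant. I'll enlarge both views of the red case.

```bash
python3 - <<'E'
import cv2,numpy as np
a=cv2.imread("pics/scene0.png")[70:220,220:420];b=cv2.imread("pics/side0.png")[80:260,180:380]
a=cv2.resize(a,None,fx=4,fy=4,interpolation=cv2.INTER_CUBIC);b=cv2.resize(b,None,fx=3.3,fy=3.3,interpolation=cv2.INTER_CUBIC)
cv2.imwrite("pics/a.png",a);cv2.imwrite("pics/b.png",b)
E
```

```text
(no output)
```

View pics/a.png

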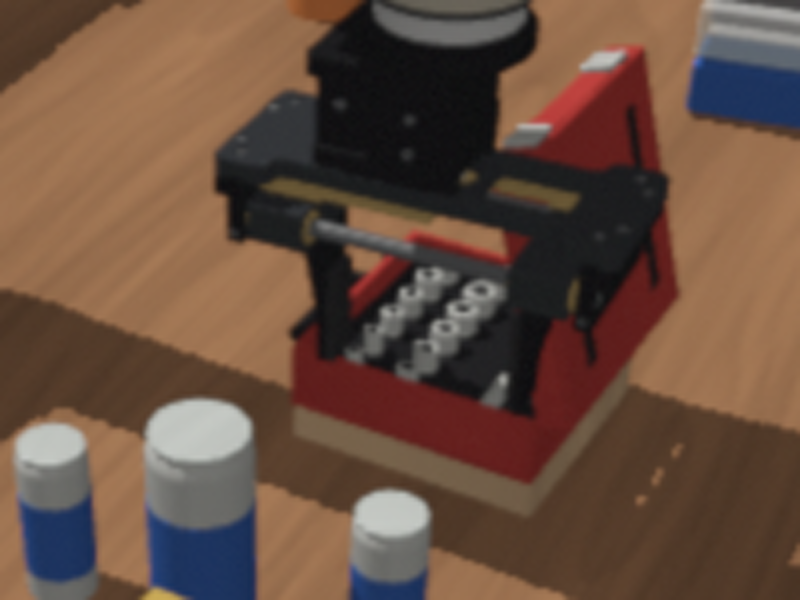

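View pics/b.png

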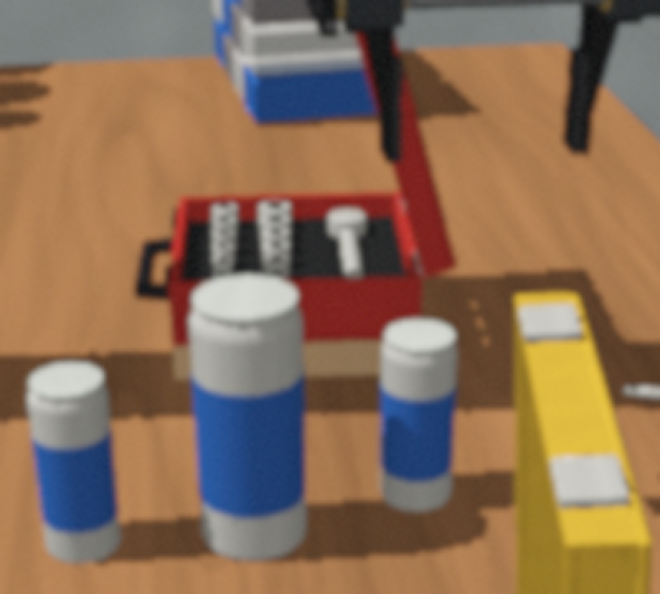

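```bash
cat > fit.py <<'E'
from rig import bot
import cv2,numpy as np
from scipy.optimize import least_squares
M={n:bot.camera_model(n) for n in("scene","side")}
def proj(n,X):
    c=np.array(M[n]["R"])@X+np.array(M[n]["t"]); p=np.array(M[n]["intrinsics"])@c; return p[:2]/p[2]
def pt(p,d):
    x,y,yaw,h,th=p; k,a,b=d
    L={'blk':[a,b,-h-.045],'top':[a,b,0],'bot':[a,b,-.045]}.get(k)
    if k=='lid': L=[-a*np.cos(th)+.025*np.sin(th),b,a*np.sin(th)+.025*np.cos(th)]
    c,s=np.cos(yaw),np.sin(yaw)
    return np.array([x+c*L[0]-s*L[1],y+s*L[0]+c*L[1],h+.045+L[2]])
def fit(obs):
    f=lambda p:np.concatenate([proj(n,pt(p,d))-uv for n,d,uv in obs])
    return least_squares(f,[.7,.15,0,.02,1.35],loss='soft_l1')
if __name__=="__main__":
    S=lambda u,v:(u/4+220,v/4+70); B=lambda u,v:(u/3.3+180,v/3.3+80)
    obs=[("scene",('blk',-.17,-.085),S(293,435)),("scene",('blk',0,-.085),S(530,515)),("scene",('blk',0,.085),S(628,388)),
    ("scene",('bot',-.17,-.085),S(293,405)),("scene",('bot',0,-.085),S(530,483)),("scene",('top',-.17,-.085),S(295,345)),
    ("scene",('lid',.17,.085),S(641,48)),("scene",('lid',0,.085),S(678,293)),
    ("side",('blk',-.17,-.085),B(173,378)),("side",('bot',-.17,-.085),B(172,343)),("side",('top',-.17,-.085),B(170,280)),("side",('top',0,-.085),B(420,277)),("side",('lid',0,-.085),B(455,265))]
    r=fit(obs);print(r.x,np.round(r.fun,1))
    # can
    K=M["scene"]
    def ray(n,u):
        R=np.array(M[n]["R"]);c=-R.T@M[n]["t"];d=R.T@np.linalg.solve(M[n]["intrinsics"],[*u,1]);return c,d
    for n,u in(("scene",(270,205)),("side",(255.5,206)),("scene",(270.2,178)),("scene",(207,272)),("scene",(317,217))):
        for z in(.075,.15,.25):
            c,d=ray(n,u);print(n,u,z,np.round(c+d*(z-c[2])/d[2],3))
E
python3 fit.py
```

```text
[ 0.63463933  0.27009072 -0.06925181  0.0279934   1.26973268] [-0.1 -0.2 -0.6  0.4  0.8 -1.4 -0.  -1.3  0.5 -0.4 -0.4 -0.7 -0.  -1.9
  0.8 -0.4  0.3  1.3 -0.1  0.9 -0.7  1.6  0.4  0.6  0.6  0.9]
scene (270, 205) 0.075 [ 0.501 -0.005  0.075]
scene (270, 205) 0.15 [ 0.545 -0.084  0.15 ]
scene (270, 205) 0.25 [ 0.605 -0.188  0.25 ]
side (255.5, 206) 0.075 [0.501 0.005 0.075]
side (255.5, 206) 0.15 [ 0.494 -0.132  0.15 ]
side (255.5, 206) 0.25 [ 0.485 -0.314  0.25 ]
scene (270.2, 178) 0.075 [0.454 0.083 0.075]
scene (270.2, 178) 0.15 [ 0.504 -0.005  0.15 ]
scene (270.2, 178) 0.25 [ 0.57  -0.124  0.25 ]
scene (207, 272) 0.075 [ 0.489 -0.232  0.075]
scene (207, 272) 0.15 [ 0.535 -0.284  0.15 ]
scene (207, 272) 0.25 [ 0.596 -0.353  0.25 ]
scene (317, 217) 0.075 [0.61  0.005 0.075]
scene (317, 217) 0.15 [ 0.642 -0.075  0.15 ]
scene (317, 217) 0.25 [ 0.684 -0.181  0.25 ]
```

The hinge is at about (0.635, 0.270, 0.073), with yaw −4° and lid angle about 1.27 rad. The large can is at (0.50, 0, 0.075). I'll shut the gripper, rise, and come down behind the lid.

apply_moves([
  [[0,0,-6,0,0,0,-1],[0,0,-12.5,0,0,0,-1],[5,2,-12.5,0,0,0,-1],[10,4,-12.5,0,0,0,-1],[15,6,-12.5,0,0,0,-1],[20,8,-12.5,0,0,0,-1],[25,8.5,-12.5,0,0,0,-1],[27.5,8.5,-12.5,0,0,0,-1],[27.5,8.5,-12.5,0,0,0,-1],[27.5,8.5,-8,0,0,0,-1],[27.5,8.5,-3,0,0,0,-1],[27.5,8.5,1,0,0,0,-1],[27.5,8.5,1,0,0,0,-1],[27.5,8.5,1,0,0,0,-1]],
])

```text
time_s: 1.85
position: [0.7114, 0.2737, 0.2259]
tcp_rot: [[0.002, 1.0, 0.003], [1.0, -0.002, 0.0], [0.0, 0.003, -1.0]]
force: [-0.2, 1.0, 0.7]
opening: 0.005
grasp_force: 0.0
```

```bash
python3 - <<'E'
from rig import bot
import cv2,numpy as np
a=bot.capture("scene");b=bot.capture("side")
a=cv2.resize(a[50:230,260:460],None,fx=2,fy=2,interpolation=cv2.INTER_CUBIC);b=cv2.resize(b[50:230,200:400],None,fx=2,fy=2,interpolation=cv2.INTER_CUBIC)
cv2.imwrite("pics/c.png",np.hstack([a,b]))
s=bot.read_state();print(s["time_s"],s["position"],s["force"],s["opening"])
E
```

```text
1.95 [0.71177423 0.27456811 0.22704199] [0.25290226 0.54411623 0.07201791] 0.0027350343842968217
```

View pics/c.png

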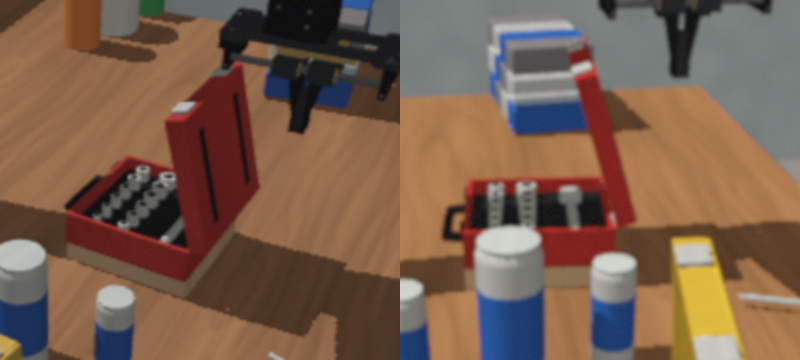

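The picture shows the lid untouched. The shut fingertips are behind it, at about (298,130) in the left half. I'll push over along the lid's arc to about 0.3 rad.

apply_moves([
  [[0,-3,0,0,0,0,-1],[0,-6,0,0,0,0,-1],[0,-7.6,0,0,0,0,-1],[0,-9.2,0,0,0,0,-1],[0,-10.6,0.4,0,0,0,-1],[0,-12,0.9,0,0,0,-1],[0,-13.3,1.5,0,0,0,-1],[0,-14.5,2.2,0,0,0,-1],[0,-15.6,3.1,0,0,0,-1],[0,-16.6,4,0,0,0,-1],[0,-17.5,5.1,0,0,0,-1],[0,-18.4,6.2,0,0,0,-1],[0,-19.1,7.4,0,0,0,-1],[0,-19.1,7.4,0,0,0,-1]],
])

```text
time_s: 3.7
position: [0.5169, 0.2744, 0.1478]
tcp_rot: [[-0.001, 1.0, -0.005], [1.0, 0.001, -0.002], [-0.002, -0.005, -1.0]]
force: [0.9, 0.5, 0.2]
opening: 0.004
grasp_force: 0.0
```

```bash
python3 - <<'E'
from rig import bot
import cv2,numpy as np
a=bot.capture("scene");b=bot.capture("side")
a=cv2.resize(a[50:230,230:430],None,fx=2,fy=2,interpolation=cv2.INTER_CUBIC);b=cv2.resize(b[50:230,200:400],None,fx=2,fy=2,interpolation=cv2.INTER_CUBIC)
cv2.imwrite("pics/d.png",np.hstack([a,b]))
s=bot.read_state();print(s["time_s"],s["position"],s["force"],s["opening"])
E
```

```text
3.8 [0.51861608 0.27474237 0.14900332] [ 0.66124348 -0.50379057  0.51984585] 0.008054618870811183
```

View pics/d.png

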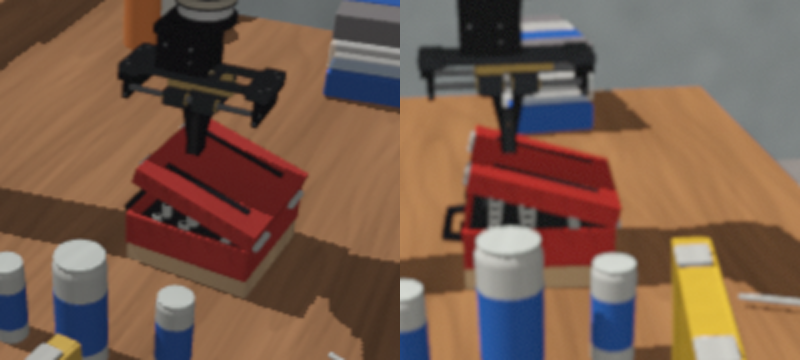

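The picture shows the lid at about 0.3 rad with the fingertips on its outer face. I'll press on gently.

apply_moves([
  [[0,-0.4,0.7,0,0,0,-1],[0,-0.7,1.4,0,0,0,-1],[0,-0.9,2.0,0,0,0,-1],[0,-1.1,2.6,0,0,0,-1],[0,-1.2,3.1,0,0,0,-1],[0,-1.2,3.5,0,0,0,-1],[0,-1.2,3.8,0,0,0,-1],[0,-1.2,4.1,0,0,0,-1],[0,-1.2,4.2,0,0,0,-1],[0,-1.2,4.2,0,0,0,-1]],
])

```text
time_s: 5.05
position: [0.5065, 0.2748, 0.1096]
tcp_rot: [[-0.0, 1.0, -0.0], [1.0, 0.0, -0.0], [-0.0, -0.0, -1.0]]
force: [-4.2, -1.7, 14.9]
opening: 0.002
grasp_force: 7.3
```

The 15 N upward force at the predicted height means the lid is on its seat. I'll back off straight up and check.

apply_moves([
  [[0,0,-0.5,0,0,0,-1],[0,0,-3,0,0,0,-1],[0,0,-8,0,0,0,-1],[0,0,-13,0,0,0,-1],[0,0,-18,0,0,0,-1],[0,0,-18,0,0,0,-1],[0,0,-18,0,0,0,-1]],
])

```text
time_s: 5.92
position: [0.5065, 0.2747, 0.2869]
tcp_rot: [[0.0, 1.0, -0.001], [1.0, -0.0, -0.001], [-0.001, -0.001, -1.0]]
force: [-1.0, 0.4, -0.5]
opening: 0.006
grasp_force: 0.0
```

```bash
python3 - <<'E'
from rig import bot
import cv2,numpy as np
a=bot.capture("scene");b=bot.capture("side")
a=cv2.resize(a[80:380,120:430],None,fx=1.3,fy=1.3);b=cv2.resize(b[80:380,120:430],None,fx=1.3,fy=1.3)
cv2.imwrite("pics/e.png",np.hstack([a,b])[:,:800])
s=bot.read_state();print(s["time_s"],s["position"],s["force"])
E
```

```text
6.025 [0.50593635 0.27457767 0.28563441] [-0.46459315  0.29967695 -0.82165909]
```

View pics/e.png

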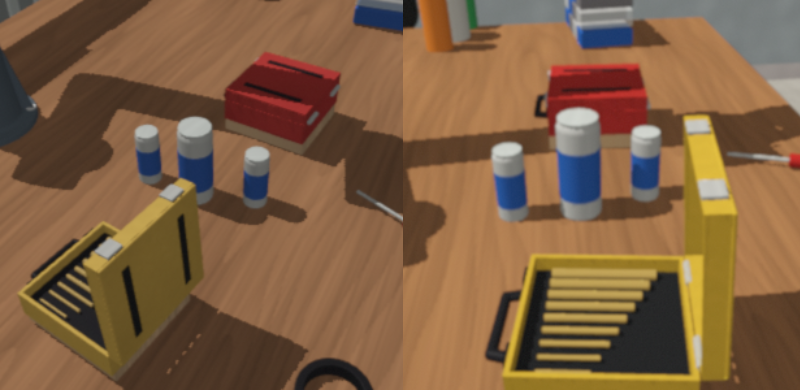

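The picture shows the red lid shut flush at about (283,95) in the left half. The yellow lid is still open, the can is standing where it was, and the arm is clear.

```bash
python3 -c "
from rig import bot
print(bot.hand_in())"
```

```text
the job is handed in; nothing more can be done
None
```

The red case is fully shut and released, and the job is handed in; the last picture showed the yellow lid still open and the spray can standing where it was, but the hand-in returned no verdict.

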